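# Level the tilting work plate and build a closed cup tower on it

## Robot

A 7-joint arm with a two-finger parallel gripper is mounted at the origin on the work surface. World frame = base frame: x ahead of the robot, y to its left, z up, the work surface at z = 0. Lengths are in m, angles in rad, forces in N, time in s.
With the tool pointing down it reaches from about 0.4 to 0.85 m from the base axis. Payload 4.5 kg.
Tool frame: the origin (TCP) lies midway between the tips of the shut fingers; the grasp point (between the pads) lies 19 mm behind it; z points along the fingers, y is the direction in which the jaws open and shut (so a half turn about z gives the same grasp; the last joint's range is limited). The gripper opens to 88 mm and grips with 3 to 60 N. Pads are 18 mm wide; open, the fingers measure 123 mm over their backs; the gripper's body (75 mm by 187 mm) begins 45 mm behind the grasp point.
Start: joints at [-1.188, 0.689, -0.195, 1.565, 0.157, 0.902, -0.215], TCP at [0.214, 0.587, 0.239] pointing down, gripper open.
Joint ranges: [-3.01, 3.01], [-0.46, 2.08], [-1.47, 1.51], [0.13, 2.56], [-1, 4.14], [0.04, 2.09], [-2.66, 2.66]. Speed limits (rad/s): [2.57, 2.57, 3.14, 3.14, 3.14, 3.14, 3.14].

## Interface

Orientations are given as [roll, pitch, yaw] about the fixed x, y, z axes, in that order (R = Rz(yaw) Ry(pitch) Rx(roll)).
In Python, from rig import env, kinematics, cams, job, readout gives the robot as it stands. The module is installed in compiled form; this text tells all that it offers. Calls block until the motion is done:
- env.move_ptp(position, orientation): joint-space move of the TCP to a pose.
- env.move_linear(position, attitude=None, speed=0.15, guard=None): straight line of the TCP; attitude=None keeps the orientation; speed is the mean speed in m/s. With guard (N) it stops when the force on the tool has changed by that much, and returns True; else False.
- env.set_joints(angles): joint-space move.
- env.let_go() and env.close(): open the fingers fully, or close them until they stop; the grip force is fixed at half the most.
- env.pause(seconds).
- kinematics.ik(position, orientation): joint angles nearest the present ones, or None.
- cams.capture(name): name is "side" or "top"; returns a dict with "image" (480x640x3 uint8, red, green, blue), "depth" (480x640 float32, m along the optical axis (not along the pixel's ray), 0 where there is no reading), "camera_matrix" (3x3 intrinsics, pixels), "cam_to_world" (4x4, takes a point from camera to world coordinates). Camera axes: x right, y down, z forward; pixel columns grow to the right and rows downward; lengths in m; the calibration is good to about 2 mm. A picture is of the moment at which its call begins.
A pose or a line that the arm cannot do raises env.IKError and nothing moves.
- job.job_done(): hands the job in, once; it reports no verdict.
Trained networks look in a picture, given as the dict that the camera call returned (one of the last four; its "shot" number tells which), for a name from the list of things; names that differ only in an ending like _2 or _b are one class to them, and where a whole thing is asked for, a point or a joint stands for the part that bears it (a point fixed in the world has none). Each returns a list of dicts, best first, with "score" (0 to 1); they miss things now and then, are a little off and sometimes report something else, mostly with a low value. They report only what shows in the picture. A call takes as long as a camera call.
- cams.search_frame(thing, picture): "position" ([x, y, z] in m, in the coordinates of the camera as it stood for that picture, good to about 4 mm: the middle of the surface that is visible of it).
- cams.silhouettes(thing, picture): "pixels" (480x640 bool, what is visible of it).
- cams.place_of(thing, picture): "position" ([x, y, z] in m, in the coordinates of the camera as it stood for that picture, good to about 4 mm: a listed point, or the origin of a listed thing).
Readings, each from a call of its own:
- readout.get_time_s(): time.
- readout.get_joint_pos(): joint angles.
- readout.get_qvel(): joint speeds.
- readout.get_joint_torque(): joint torques, N m.
- readout.get_tcp_pos(): TCP position.
- readout.get_orientation(): TCP orientation.
- readout.get_force(): force on the tool from outside, world axes, zero at the start.
- readout.get_torque(): the same for the moment, N m.
- readout.get_opening(): finger opening in m.
Only numpy, scipy, OpenCV 4.12 (cv2) and the standard library are available. Lean on these libraries where they do the work, as an engineer would, in place of code of your own. Each camera call takes 0.05 s, during which the arm holds its last target. There are 200 camera calls.

## Task

Clear the soldering bench: first press the tilted work plate down until it lies level, then stand the open cup with the heat sink in it on the plate, wholly on it. Close that cup with the other cup of its size, mouth-down and rim squarely on rim, and then stack the tall cup mouth-down squarely on top of both, so that the tower stands still by itself with the heat sink inside. Leave the narrow cup, bottle, spool and pliers where they are, and do not tip the heat sink out or any cup over.

Things in the scene. Friction and masses are not known exactly. Their poses are not given: they have to be found in the camera images.
- plate (a joint): tilt of the work plate, rad: 0 = level (its bottom stop), up to 0.5 = free edge highest. A spring in the hinge pushes the plate up (0.05 N m at 0.5 rad, 0.6 N m at level); hinge friction (0.7 N m) holds it wherever it is left, so it stays level once pushed fully down; that takes about 8 N, downwards, near the free edge. The weight of the cups alone does not level it.
- plate_mid (a point): centre of the top face of the work plate, a dark, rubber-topped square plate 150 x 150 mm, 8 mm thick, hinged along one edge on a low grey stand 160 x 150 mm. x points from the free edge to the hinge edge (75 mm from this point), y along the hinge, z out of the top face. The hinge edge keeps its height; level, the top face is 55 mm above the table. The stand is fixed to the table.
- plate_edge (a point): point on the top face of the plate, on its middle line, 15 mm inside the free edge and 135 mm from the hinge edge: where to push. Axes as plate_mid.
- cup_open: plain aluminium parts cup, straight-sided, 62 mm outside diameter, 65 mm high, wall 5 mm, floor 6 mm thick, 0.11 to 0.22 kg, standing mouth-up with a heat sink loose inside. Origin: centre of its underside, z up to the mouth.
- cup_open_top (a point): centre of the mouth of cup_open, level with its rim, 65 mm above its underside.
- heatsink: dark finned heat sink, 28 x 24 x 22 mm, loose on the floor of cup_open. Origin: centre of its underside.
- cup_cover: aluminium cup of the same size as cup_open (62 mm diameter, 65 mm high, wall 5 mm, 0.11 to 0.22 kg), empty, standing mouth-down: its flat closed bottom is uppermost. Origin: centre of the rim it stands on, z up to the closed bottom.
- cup_cover_top (a point): centre of the closed bottom, now uppermost, of cup_cover, 65 mm above its rim.
- cup_tall: taller aluminium cup, 62 mm diameter, 90 mm high, wall 5 mm, 0.15 to 0.31 kg, empty, standing mouth-down. Origin: centre of the rim it stands on, z up to the closed bottom.
- cup_narrow: bystander: narrower aluminium cup, 46 mm diameter, 65 mm high, mouth-down. Origin: centre of its underside.
- bottle: bystander: white plastic bottle, 48 mm diameter, 150 mm high, upright. Origin: centre of its underside.
- spool: bystander: solder spool lying flat, 60 mm diameter, 44 mm high. Origin: centre of its underside.
- station: bystander: blue soldering station fixed to the table, 120 (x) x 150 (y) mm, 136 mm high at most. Origin: centre of its underside.
- pliers: bystander: pliers with red handles lying flat, about 150 x 60 mm, 16 mm high. Origin: near the middle, on the table.

How it is judged:
By the outcome, as a careful person would: the job done as asked, in the order asked, and still so for the second after the job is handed in, with the robot touching nothing.
It also fails if it takes over 72 s, if anything falls off the work surface, if the arm or the gripper's body presses on something with over 40 N, if the wrist force passes 120 N, or if a joint passes its speed limit or range.

## Working session

There is one attempt and no reset: what is moved stays moved. The work goes in short steps, each a Python script; the robot and the scene stay as the last script left them, time stands still between calls to the robot, and variables do not carry over. Pictures are saved under pics/ and viewed, about 8 in all and at most 12, crops included, and the job is handed in when it is done.

```bash
mkdir -p pics; cat > h.py <<'E'
import numpy as np, cv2
from rig import env, kinematics, cams, job, readout
def w(pic,p):
    return (pic["cam_to_world"]@np.r_[p,1])[:3]
def cloud(pic):
    K=pic["camera_matrix"];d=pic["depth"];v,u=np.mgrid[:480,:640]
    P=np.stack([(u-K[0,2])/K[0,0]*d,(v-K[1,2])/K[1,1]*d,d],-1)
    P=P@pic["cam_to_world"][:3,:3].T+pic["cam_to_world"][:3,3]
    P[d==0]=np.nan
    return P
def save(pic,n): cv2.imwrite("pics/"+n,cv2.cvtColor(pic["image"],cv2.COLOR_RGB2BGR))
E
python3 - <<'E'
from h import *
np.set_printoptions(precision=4,suppress=True)
for c in ["top","side"]:
    p=cams.capture(c); save(p,c+"0.png"); print(c,p["cam_to_world"][:3,3],p["cam_to_world"][:3,2])
    for t in ["plate_mid","plate_edge","cup_open","cup_open_top","heatsink","cup_cover","cup_cover_top","cup_tall","cup_narrow","bottle","spool","station","pliers"]:
        print(t,[(round(r["score"],2),w(p,r["position"])) for r in cams.place_of(t,p)[:3]])
print(readout.get_time_s(),readout.get_orientation())
E
```

```text
top [ 0.5099 -0.0019  1.1294] [ 0.0452  0.0072 -0.999 ]
plate_mid [(0.75, array([ 0.5374, -0.3124,  0.0713])), (0.59, array([ 0.506 ,  0.3137, -0.0006]))]
plate_edge [(0.95, array([ 0.4836, -0.3225,  0.0927]))]
cup_open [(0.74, array([ 0.4457, -0.124 , -0.0028]))]
cup_open_top [(0.57, array([ 0.4453, -0.1258,  0.0652])), (0.54, array([ 0.4821, -0.3249,  0.0921]))]
heatsink [(0.49, array([ 0.4498, -0.1262,  0.0057]))]
cup_cover [(0.57, array([ 0.4735,  0.1408, -0.0008]))]
cup_cover_top [(0.61, array([0.4715, 0.1399, 0.0636]))]
cup_tall [(0.72, array([ 0.6212, -0.0103,  0.0023]))]
cup_narrow [(0.72, array([0.6084, 0.1338, 0.0007]))]
bottle [(0.58, array([ 0.4509,  0.0215, -0.0007]))]
spool [(0.61, array([ 0.6148, -0.1531, -0.0036]))]
station [(0.89, array([ 0.5056,  0.3156, -0.0012]))]
pliers [(0.82, array([ 0.704 ,  0.0772, -0.0035]))]
side [0.3552 0.5875 0.7999] [ 0.2257 -0.6091 -0.7603]
plate_mid [(0.59, array([ 0.5343, -0.312 ,  0.0755]))]
plate_edge [(0.85, array([ 0.4822, -0.3222,  0.0954]))]
cup_open [(0.74, array([ 0.4499, -0.1252,  0.0011])), (0.49, array([ 0.6209, -0.0088, -0.0011]))]
cup_open_top [(0.73, array([ 0.4434, -0.125 ,  0.068 ]))]
heatsink []
cup_cover [(0.75, array([ 0.4714,  0.1383, -0.0022]))]
cup_cover_top [(0.83, array([0.4704, 0.1369, 0.0574]))]
cup_tall [(0.58, array([ 0.6187, -0.0102,  0.0005]))]
cup_narrow [(0.64, array([ 0.6054,  0.1387, -0.0021]))]
bottle [(0.91, array([ 0.4532,  0.0215, -0.0044]))]
spool [(0.98, array([ 0.6173, -0.1525, -0.0001]))]
station [(0.93, array([0.5074, 0.3139, 0.0002]))]
pliers [(0.62, array([ 0.6978,  0.0731, -0.0004]))]
1.4 [ 3.1414 -0.0001  2.7928]
```

View pics/top0.png

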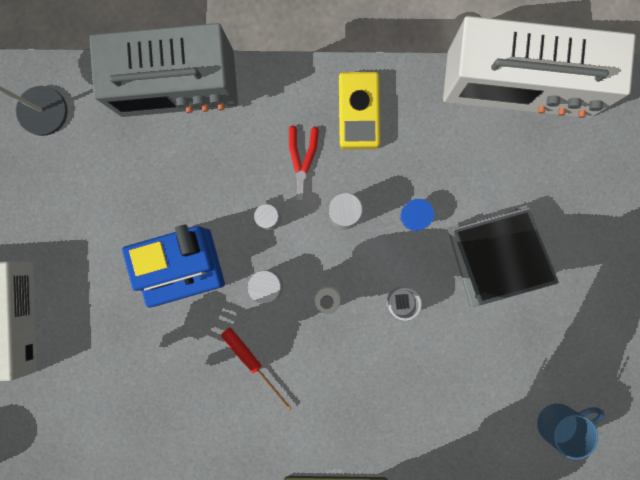

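View pics/side0.png

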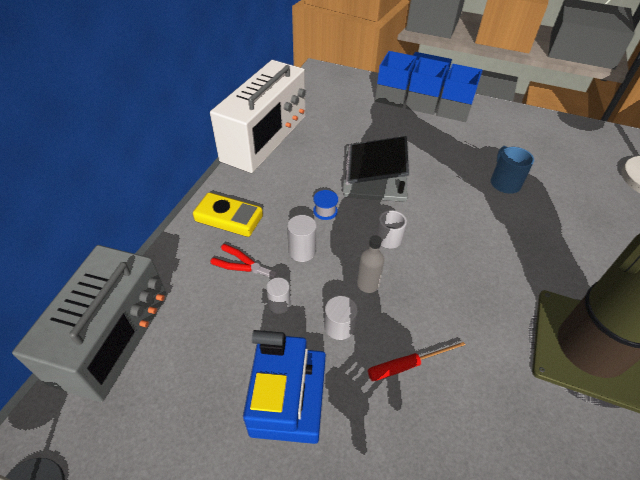

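```bash
cat >> h.py <<'E'
def rimcircle(P,x,y,zlo,zhi,r=0.045):
    """centre of cup from its top-face / rim points: min enclosing-like LSQ on convex hull"""
    m=(np.hypot(P[...,0]-x,P[...,1]-y)<r)&(P[...,2]>zlo)&(P[...,2]<zhi)
    Q=P[m]; (c,rad)=cv2.minEnclosingCircle(Q[:,:2].astype(np.float32))
    z=np.median(Q[:,2]); return np.array(c),rad,z,len(Q)
E
python3 - <<'E'
from h import *
np.set_printoptions(precision=4,suppress=True)
for c in ["top","side"]:
    p=cams.capture(c);P=cloud(p)
    for n,x,y,h in [("open",.446,-.125,.065),("cover",.471,.139,.065),("tall",.62,-.01,.09),("narrow",.607,.136,.065)]:
        print(c,n,rimcircle(P,x,y,h-.006,h+.006))
    s=cams.silhouettes("plate_mid",p); 
    for r in s[:2]:
        Q=P[r["pixels"]];Q=Q[~np.isnan(Q[:,0])]
        Q=Q[(Q[:,1]<-.15)&(Q[:,2]>.02)]
        if len(Q)<200: continue
        m=np.median(Q,0);n=np.linalg.svd(Q-Q.mean(0),full_matrices=False)[2][2]; d=abs((Q-m)@n);Q=Q[d<.006]
        n=np.linalg.svd(Q-Q.mean(0),full_matrices=False)[2][2]
        print("plate",r["score"],len(Q),Q.mean(0),n,Q.min(0),Q.max(0),cv2.minAreaRect(Q[:,:2].astype(np.float32)))
E
```

```text
top open (array([ 0.4448, -0.1246]), 0.03119947947561741, np.float64(0.06436857886283431), 272)
top cover (array([0.4738, 0.1401]), 0.031181994825601578, np.float64(0.06496915902395761), 846)
top tall (array([ 0.619 , -0.0102]), 0.031039325520396233, np.float64(0.0898813312864355), 870)
top narrow (array([0.6072, 0.1386]), 0.0230010524392128, np.float64(0.06500713434403615), 458)
plate 0.82 6501 [ 0.537  -0.3076  0.0753] [0.2601 0.076  0.9626] [ 0.4479 -0.3987  0.0475] [ 0.631  -0.2162  0.1002] ((0.5392975807189941, -0.30767008662223816), (0.15120618045330048, 0.15088649094104767), 16.410722732543945)
side open (array([ 0.4445, -0.1243]), 0.032404687255620956, np.float64(0.06418283710119738), 204)
side cover (array([0.4735, 0.1406]), 0.03181292489171028, np.float64(0.06505467201310544), 743)
side tall (array([ 0.6186, -0.0084]), 0.03193771094083786, np.float64(0.08993883750372428), 520)
side narrow (array([0.6065, 0.1385]), 0.023779334500432014, np.float64(0.06468416901238505), 377)
plate 0.91 2393 [ 0.5352 -0.3012  0.0752] [0.2611 0.0805 0.962 ] [ 0.4469 -0.398   0.0474] [ 0.6309 -0.2151  0.0979] ((0.5384166240692139, -0.30761364102363586), (0.1505449116230011, 0.1571497619152069), 16.652542114257812)
```

Top view: open cup at (404,304) with the dark heat sink visible inside, cover (263,286), tall cup (345,210), narrow cup (266,216), bottle (327,300), plate (505,256) tilted up towards the robot. The side view agrees. The fit gives radius 31 mm and the right heights. The plate has tilt ≈0.27 rad and heading ≈0.286 rad, and its level centre is ≈(0.536,-0.308).

```bash
python3 - <<'E'
from h import *
np.set_printoptions(precision=2,suppress=True)
pi=np.pi
for yaw in [pi/2,-pi/2]:
  for n,p in dict(pe=[.478,-.325,.05],peh=[.478,-.325,.2],o=[.4447,-.1245,.03],oh=[.4447,-.1245,.25],pl=[.536,-.308,.085],pl2=[.536,-.308,.235],plh=[.536,-.308,.33],c=[.4737,.1403,.03],ch=[.4737,.1403,.25],t=[.619,-.0095,.05],th=[.619,-.0095,.32]).items():
    print(round(yaw,1),n,kinematics.ik(p,[pi,0,yaw]))
E
```

```text
1.6 pe [ 0.65  0.91 -0.22  1.83  0.42  0.44  0.13]
1.6 peh [ 0.58  0.67 -0.11  1.75  0.1   0.72  0.42]
1.6 o [ 0.19  0.89 -0.03  2.19  0.37  0.07 -0.19]
1.6 oh [ 0.13  0.46  0.07  2.03 -0.05  0.65  0.23]
1.6 pl [ 0.57  0.89 -0.22  1.7   0.3   0.59  0.17]
1.6 pl2 [ 0.43  0.68  0.03  1.6  -0.02  0.86  0.47]
1.6 plh [ 0.28  0.6   0.31  1.48 -0.2   1.09  0.63]
1.6 c [-0.38  0.9  -0.01  2.09  0.04  0.15 -0.42]
1.6 ch [-0.42  0.5   0.07  1.95 -0.05  0.69 -0.33]
1.6 t [-0.03  0.94 -0.04  1.71  0.08  0.5  -0.13]
1.6 th [-0.12  0.6   0.11  1.49 -0.07  1.06  0.01]
-1.6 pe [ 0.27  0.96  0.44  1.85 -0.8   0.51 -1.88]
-1.6 peh [-0.01  0.94  1.09  1.78 -0.97  1.05 -1.69]
-1.6 o [ 0.41  0.91 -0.38  2.18  1.29  0.31  2.03]
-1.6 oh [-0.49  0.84  1.3   2.06 -0.96  1.06 -1.84]
-1.6 pl [ 0.99  1.14 -1.13  1.67  1.14  1.13  2.65]
-1.6 pl2 [-0.05  0.93  1.09  1.62 -0.89  1.15 -1.88]
-1.6 plh [-0.1   0.91  1.3   1.5  -0.88  1.41 -1.89]
-1.6 c [-0.11  0.93 -0.45  2.08  1.12  0.4   1.66]
-1.6 ch [ 0.12  0.6  -0.81  1.92  0.57  0.87  2.15]
-1.6 t [ 0.34  1.05 -0.76  1.69  0.96  0.82  2.27]
-1.6 th [ 0.35  0.69 -0.79  1.46  0.51  1.2   2.64]
```

```bash
python3 - <<'E'
from h import *
np.set_printoptions(precision=4,suppress=True)
O=[np.pi,0,np.pi/2]
env.close()
env.move_ptp([.478,-.325,.25],O)
env.move_linear([.478,-.325,.115])
print(readout.get_force())
g=env.move_linear([.478,-.325,.047],speed=.04,guard=25)
print(g,readout.get_tcp_pos(),readout.get_force())
env.pause(.2)
env.move_linear([.478,-.325,.2])
env.let_go()
env.move_ptp([.4447,-.1245,.2],O)
for c in ["top","side"]:
    p=cams.capture(c);P=cloud(p)
    m=(abs(P[...,0]-.536)<.06)&(abs(P[...,1]+.308)<.06)&(P[...,2]>.03)&(P[...,2]<.12)
    Q=P[m];print(c,len(Q),Q.mean(0),np.linalg.svd(Q-Q.mean(0),full_matrices=False)[2][2])
    s=[r for r in cams.silhouettes("plate_mid",p)][:1]
    for r in s:
        Q=P[r["pixels"]];Q=Q[(Q[:,1]<-.15)&(Q[:,2]>.05)&(Q[:,2]<.062)];print(cv2.minAreaRect(Q[:,:2].astype(np.float32)))
print(rimcircle(P,.4447,-.1245,.059,.071),readout.get_time_s())
E
```

```text
[ 0.3435 -0.7151  0.8423]
True [ 0.4758 -0.3259  0.0508] [-1.5059  1.6389 13.4832]
top 4030 [ 0.5359 -0.3081  0.0548] [-0.0074 -0.0017  1.    ]
((0.5380584001541138, -0.30779141187667847), (0.15689903497695923, 0.1513260453939438), 16.396455764770508)
side 1234 [ 0.5342 -0.3018  0.0551] [-0.004   0.0002  1.    ]
((0.5369689464569092, -0.3081488013267517), (0.1561690866947174, 0.15553545951843262), 15.985129356384277)
(array([ 0.4424, -0.1242]), 0.03323877602815628, np.float64(0.064076659119639), 204) 12.4917
```

Plate level (normal within 0.4°, height 55 mm). Next, the open cup.

```bash
python3 - <<'E'
from h import *
np.set_printoptions(precision=4,suppress=True)
O=[np.pi,0,np.pi/2]
env.move_linear([.4447,-.1245,.032],speed=.12)
env.close(); print(readout.get_opening(),readout.get_tcp_pos(),readout.get_force())
env.move_linear([.4447,-.1245,.14],speed=.12)
print(readout.get_opening(),readout.get_force())
env.move_linear([.536,-.308,.15],speed=.15)
env.move_linear([.536,-.308,.098],speed=.1)
env.pause(.2);print(readout.get_force())
g=env.move_linear([.536,-.308,.080],speed=.02,guard=4)
print(g,readout.get_tcp_pos(),readout.get_force())
env.let_go(); env.pause(.2)
env.move_linear([.536,-.308,.25],speed=.15)
env.move_ptp([.4737,.1403,.2],O)
for c in ["top","side"]:
    p=cams.capture(c);P=cloud(p);save(p,c+"1.png")
    print(c,rimcircle(P,.536,-.308,.113,.127),rimcircle(P,.619,-.0095,.084,.096))
    print([(round(r["score"],2),w(p,r["position"])) for r in cams.place_of("heatsink",p)[:2]])
    m=(abs(P[...,0]-.536)<.065)&(abs(P[...,1]+.308)<.065)&(P[...,2]>.045)&(P[...,2]<.065)
    Q=P[m];print(len(Q),Q.mean(0),np.linalg.svd(Q-Q.mean(0),full_matrices=False)[2][2])
print(readout.get_time_s())
E
```

```text
0.06241898675887868 [ 0.4448 -0.1245  0.0322] [-0.4639 -1.1179  3.4867]
0.06208222587006386 [-0.2723  0.7087 -2.3202]
[-0.1248  0.8698 -1.7278]
True [ 0.5359 -0.308   0.0869] [-0.2337  0.3701  4.2429]
top (array([ 0.5356, -0.3074]), 0.03150291368365288, np.float64(0.1187217850368043), 329) (array([ 0.6188, -0.0103]), 0.030960915610194206, np.float64(0.09002900478220077), 873)
[(0.53, array([ 0.4797, -0.3224,  0.0569])), (0.5, array([ 0.5396, -0.3088,  0.06  ]))]
3650 [ 0.5355 -0.3043  0.0549] [-0.0064  0.0002  1.    ]
side (array([ 0.5186, -0.308 ]), 0.024752547964453697, np.float64(0.11861107561932716), 51) (array([0., 0.]), 0.0, np.float64(nan), 0)
[]
526 [ 0.4908 -0.3043  0.0547] [ 0.0243 -0.0029 -0.9997]
22.4583
  return _methods._mean(a, axis=axis, dtype=dtype,
  ret = ret.dtype.type(ret / rcount)
```

View pics/top1.png

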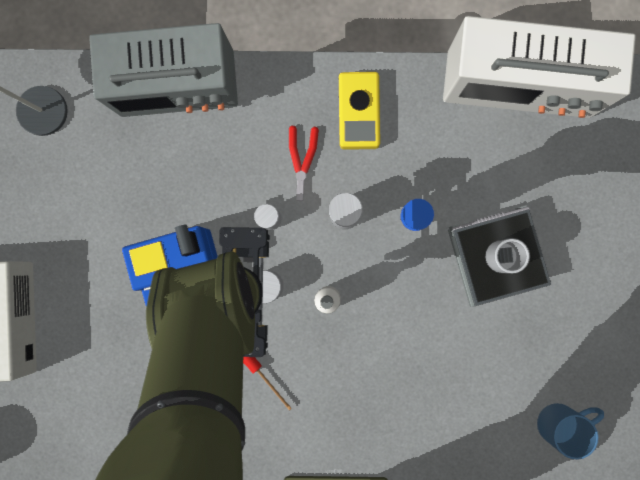

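Open cup at (511,256) in the middle of the plate, heat sink inside, plate still level. Next, the cover.

```bash
python3 - <<'E'
from h import *
np.set_printoptions(precision=4,suppress=True)
O=[np.pi,0,np.pi/2]
x,y=.4737,.1402; X,Y=.536,-.3075
env.move_linear([x,y,.2],speed=.1)
env.move_linear([x,y,.034],speed=.12)
env.close(); print(readout.get_opening(),readout.get_tcp_pos())
env.move_linear([x,y,.26],speed=.2)
print(readout.get_opening(),readout.get_force())
env.move_ptp([X,Y,.26],O)
env.move_linear([X,Y,.170],speed=.12)
env.pause(.2);print(readout.get_force())
for c in ["side"]:
    p=cams.capture(c);save(p,c+"2.png")
g=env.move_linear([X,Y,.145],speed=.02,guard=4)
print(g,readout.get_tcp_pos(),readout.get_force(),readout.get_time_s())
E
python3 -c "
import cv2;i=cv2.imread('pics/side2.png')[90:260,280:480];cv2.imwrite('pics/side2c.png',cv2.resize(i,None,fx=3.5,fy=3.5,interpolation=2))"
```

```text
0.0610923085289912 [0.4737 0.1402 0.0342]
0.06131301300570497 [-0.9964  0.2628 -2.2207]
[ 0.4217 -0.5124 -2.9051]
True [ 0.536  -0.3076  0.1538] [0.0613 1.0066 5.0637] 29.675
```

View pics/side2c.png

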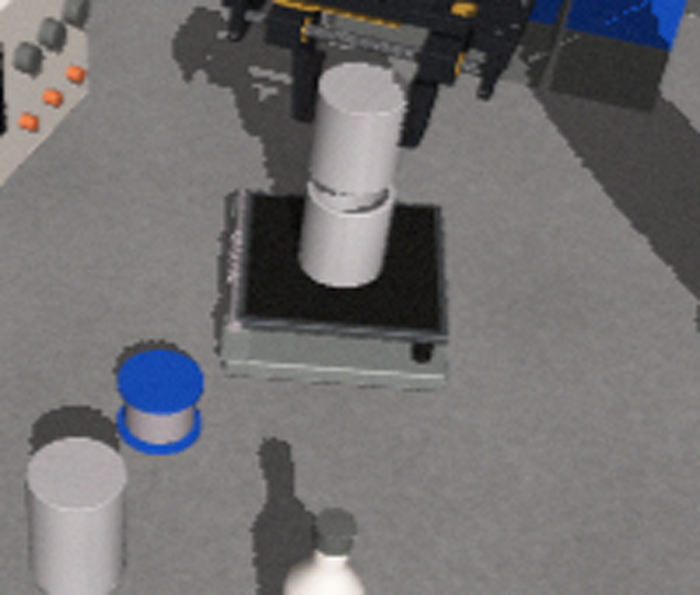

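The cover hangs squarely above the open cup, and contact came at TCP z=0.1538 (0.154 expected). I'll release it and check before moving the tall cup.

```bash
python3 - <<'E'
from h import *
np.set_printoptions(precision=4,suppress=True)
O=[np.pi,0,np.pi/2]
X,Y=.536,-.3075; x,y=.6189,-.0102
env.let_go(); env.pause(.2)
env.move_linear([X,Y,.32],speed=.15)
env.move_ptp([x,y,.25],O)
for c in ["top","side"]:
    p=cams.capture(c);P=cloud(p);save(p,c+"3.png")
    print(c,rimcircle(P,X,Y,.177,.193))
    m=(np.hypot(P[...,0]-X,P[...,1]-Y)<.045)&(P[...,2]>.07);Q=P[m]
    for a,b in [(.07,.115),(.125,.18)]:
        q=Q[(Q[:,2]>a)&(Q[:,2]<b)]
        if len(q)>20:
            A=np.c_[2*q[:,:2],np.ones(len(q))];s=np.linalg.lstsq(A,(q[:,:2]**2).sum(1),rcond=None)[0]
            # known radius fit
            from scipy.optimize import least_squares
            f=least_squares(lambda c:np.hypot(q[:,0]-c[0],q[:,1]-c[1])-.031,[X,Y],loss="soft_l1",f_scale=.002)
            print("layer",a,len(q),f.x)
    if c=="top": print([(n,rimcircle(P,*v)) for n,v in dict(narrow=(.607,.1385,.059,.071)).items()])
print(readout.get_time_s())
E
```

```text
top (array([ 0.5363, -0.307 ]), 0.031598638743162155, np.float64(0.18411451819001246), 1104)
layer 0.07 205 [ 0.5362 -0.3081]
layer 0.125 304 [ 0.5362 -0.3076]
[('narrow', (array([0.6068, 0.1384]), 0.022984730079770088, np.float64(0.06500558798249467), 460))]
side (array([ 0.5364, -0.3069]), 0.03318553417921066, np.float64(0.18425729339220442), 381)
layer 0.07 361 [ 0.5354 -0.3084]
layer 0.125 497 [ 0.5354 -0.3079]
33.0167
```

Both layers are coaxial within 0.5 mm and the top is at 184 mm. Now the tall cup.

```bash
python3 - <<'E'
from h import *
np.set_printoptions(precision=4,suppress=True)
O=[np.pi,0,np.pi/2]
X,Y=.536,-.3075; x,y=.6189,-.0102
env.move_linear([x,y,.052],speed=.12)
env.close(); print(readout.get_opening(),readout.get_tcp_pos())
env.move_linear([x,y,.33],speed=.2)
print(readout.get_opening(),readout.get_force())
env.move_ptp([X,Y,.33],O)
env.move_linear([X,Y,.252],speed=.1)
env.pause(.2);print(readout.get_force())
g=env.move_linear([X,Y,.228],speed=.02,guard=4)
print(g,readout.get_tcp_pos(),readout.get_force())
if g and abs(readout.get_tcp_pos()[2]-.237)<.004:
    env.let_go(); env.pause(.2)
    env.move_linear([X,Y,.42],speed=.15)
    env.move_ptp([.5,0,.35],O)
    for k in range(2):
      for c in ["top","side"]:
        p=cams.capture(c);P=cloud(p);save(p,c+"4.png")
        from scipy.optimize import least_squares
        print(c,rimcircle(P,X,Y,.267,.283))
        m=(np.hypot(P[...,0]-X,P[...,1]-Y)<.045);Q=P[m]
        for a,b in [(.07,.115),(.125,.18),(.19,.27)]:
            q=Q[(Q[:,2]>a)&(Q[:,2]<b)]
            if len(q)>20: print("layer",a,len(q),least_squares(lambda c:np.hypot(q[:,0]-c[0],q[:,1]-c[1])-.031,[X,Y],loss="soft_l1",f_scale=.002).x)
      env.pause(.5)
print(readout.get_time_s())
E
python3 -c "
import cv2,numpy as np
a=cv2.imread('pics/side4.png')[60:320,200:500];b=cv2.imread('pics/top4.png')[170:430,230:580]
cv2.imwrite('pics/fin.png',np.hstack([a,b]))"
```

```text
0.06191370366046816 [ 0.6189 -0.0102  0.0521]
0.06154086911316885 [-0.3862 -0.1943 -2.2143]
[-0.6247  0.156  -2.3276]
True [ 0.5361 -0.3077  0.2367] [-0.8192  0.2494  5.0821]
top (array([ 0.5362, -0.3078]), 0.031591322273015976, np.float64(0.2740976028695774), 1351)
layer 0.07 210 [ 0.5362 -0.3082]
layer 0.125 304 [ 0.5362 -0.3076]
layer 0.19 583 [ 0.536  -0.3082]
side (array([0., 0.]), 0.0, np.float64(nan), 0)
layer 0.07 356 [ 0.5353 -0.3083]
layer 0.125 441 [ 0.5352 -0.3081]
layer 0.19 530 [ 0.5354 -0.3084]
top (array([ 0.5359, -0.3081]), 0.031541064381599426, np.float64(0.2740743664451485), 1345)
layer 0.07 210 [ 0.5362 -0.3081]
layer 0.125 307 [ 0.5361 -0.3076]
layer 0.19 584 [ 0.5361 -0.3082]
side (array([0., 0.]), 0.0, np.float64(nan), 0)
layer 0.07 345 [ 0.5355 -0.3084]
layer 0.125 438 [ 0.5352 -0.3079]
layer 0.19 515 [ 0.5355 -0.3086]
44.525
  return _methods._mean(a, axis=axis, dtype=dtype,
  ret = ret.dtype.type(ret / rcount)
```

View pics/fin.png

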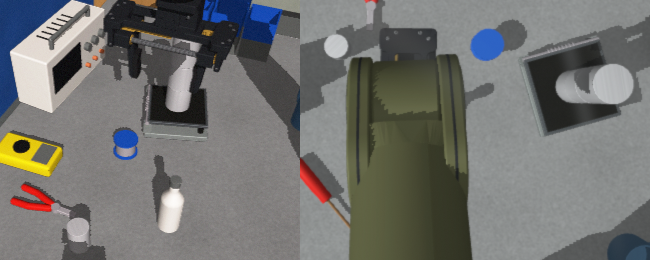

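The tower stands straight on the plate (crop pixel (600,85)) and the gripper is clear of it. Spool, bottle, narrow cup and pliers haven't moved. Handing in.

```bash
python3 -c "
from rig import job,readout
print(readout.get_time_s());print(job.job_done())"
```

```text
44.525
the job is handed in; nothing more can be done
None
```

I pressed the plate level, stood the open cup with the heat sink in the middle of it, closed it with the matching cup, and stacked the tall cup mouth-down on top. I handed the job in at 44.5 s of the 72 s allowed; it reports no verdict.

**Last checks:**
- **Tower:** the three cups share one axis within about 0.6 mm, with the top at 274 mm (275 mm expected). Two looks 0.5 s apart showed no movement.
- **Plate:** it was level within about 0.4° after pressing and again after the open cup was set down. I did not measure its tilt again with the full tower on it.
- **Heat sink:** it was visible inside the cup on the plate before the cover went on.
- **Bystanders:** by eye, the spool, bottle, narrow cup and pliers were in place in the last pictures. The narrow cup was also measured after the cover was placed and had not moved.

**Checks that failed or disagreed:**
- The gripper hid the top of the tower from the side camera in the final look, so that height comes from the top camera only. The side camera still confirmed the alignment.
- After the open cup was placed, the gripper partly blocked the side view. Its plate tilt then (about 1.4°, from a few points at one edge) and its cup position were unreliable, so I used the top camera's.
- In that look, the heat sink network's best guess was a false hit on the plate's edge; its second guess matched the picture.

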